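Press the glued coaster tiles home in order

TASK

Four dark wooden coaster blanks lie on the table, each with a white tile still standing up out of its recess. With a fingertip, gently press the round tile fully home, then the oblong one, then the square one, in that order, as their glue was spread. Do not press the three-cornered tile, which has no glue yet; do not lift the blanks or push them about, and leave everything else on the table where it is.

Things in the scene. Friction and masses are not known exactly. Their poses are not given: they have to be found in the camera images.
- coaster_round: loose dark wooden coaster blank, 90x90x12 mm, 0.25 kg, flat on the table, holding the round (56 mm across) tile at its centre. Origin: centre of its underside; x and y along its sides, z up.
- tile_round_top (a point): centre of the top face of the round (56 mm across) white ceramic tile, 12 mm thick. The top starts 20 to 22 mm above the table (8 to 10 mm above its blank) and is 15 mm above the table (still 3 mm above the blank) when the tile is fully home.
- tile_round (a joint): how far the round (56 mm across) tile is pushed into its recess, m: starts 0 to 0.002, 0.007 is fully home against a firm stop. It gives way at about 3 N plus 0.6 N for each 10 mm/s, stays where it is left and cannot come out of the blank. The stop is hard: press slowly (20 mm/s or less). It cracks if the force, impact included, passes 60 N.
- coaster_oblong: loose dark wooden coaster blank, 90x90x12 mm, 0.25 kg, flat on the table, holding the oblong (32x70 mm) tile at its centre. Origin: centre of its underside; x and y along its sides, z up.
- tile_oblong_top (a point): centre of the top face of the oblong (32x70 mm) white ceramic tile, 12 mm thick. The top starts 20 to 22 mm above the table (8 to 10 mm above its blank) and is 15 mm above the table (still 3 mm above the blank) when the tile is fully home.
- tile_oblong (a joint): how far the oblong (32x70 mm) tile is pushed into its recess, m: starts 0 to 0.002, 0.007 is fully home against a firm stop. It gives way at about 3 N plus 0.6 N for each 10 mm/s, stays where it is left and cannot come out of the blank. The stop is hard: press slowly (20 mm/s or less). It cracks if the force, impact included, passes 60 N.
- coaster_square: loose dark wooden coaster blank, 90x90x12 mm, 0.25 kg, flat on the table, holding the square (54 mm a side) tile at its centre. Origin: centre of its underside; x and y along its sides, z up.
- tile_square_top (a point): centre of the top face of the square (54 mm a side) white ceramic tile, 12 mm thick. The top starts 20 to 22 mm above the table (8 to 10 mm above its blank) and is 15 mm above the table (still 3 mm above the blank) when the tile is fully home.
- tile_square (a joint): how far the square (54 mm a side) tile is pushed into its recess, m: starts 0 to 0.002, 0.007 is fully home against a firm stop. It gives way at about 3 N plus 0.6 N for each 10 mm/s, stays where it is left and cannot come out of the blank. The stop is hard: press slowly (20 mm/s or less). It cracks if the force, impact included, passes 60 N.
- coaster_triangle: loose dark wooden coaster blank, 90x90x12 mm, 0.25 kg, flat on the table, holding the three-cornered (about 69 mm a side) tile at its centre. Origin: centre of its underside; x and y along its sides, z up.
- tile_triangle_top (a point): centre of the top face of the three-cornered (about 69 mm a side) white ceramic tile, 12 mm thick. The top starts 20 to 22 mm above the table (8 to 10 mm above its blank) and is 15 mm above the table (still 3 mm above the blank) when the tile is fully home.
- tile_triangle (a joint): how far the three-cornered (about 69 mm a side) tile is pushed into its recess, m: starts 0 to 0.002, 0.007 is fully home against a firm stop. It gives way at about 3 N plus 0.6 N for each 10 mm/s, stays where it is left and cannot come out of the blank. The stop is hard: press slowly (20 mm/s or less). It cracks if the force, impact included, passes 60 N.
- eraser: bystander: small eraser, 20x43x12 mm; origin at the centre of its underside. To be left in place.
- grey_pair: bystander: half-finished piece of two grey strips on glass, 34x30x8 mm; origin at the centre of its underside. To be left in place.
- copper_pink: bystander: half-finished piece of two tiles on a glass strip, 36x22x7 mm; origin at the centre of its underside. To be left in place.
- nippers: bystander: wheeled tile nippers, 52x199x15 mm; origin at the centre of its underside. To be left in place.
- glue_tube: bystander: tube of glue, 32x119x24 mm; origin at the centre of its underside. To be left in place.
- tweezers: bystander: steel tweezers, 13x121x9 mm; origin at the centre of its underside. To be left in place.
- wipes: bystander: pack of wipes, 122x122x50 mm; origin at the centre of its underside. To be left in place.
There are look-alikes about, which are no part of the job. Leave any orange look-alike of the coaster_square alone.

How it is judged:
By the outcome, as a careful person would: the job done as asked, in the order asked, and still so for the second after the job is handed in, with the robot touching nothing.
It also fails if it takes over 48 s, if anything falls off the work surface, if the arm or the gripper's body presses on something with over 40 N, if the wrist force passes 120 N, or if a joint passes its speed limit or range.

ROBOT

A 7-joint arm with a two-finger parallel gripper is mounted at the origin on a cart in front of the work surface, level with it; the furniture and walls round the work are solid. World frame = base frame: x ahead of the robot, y to its left, z up, the work surface at z = 0. Lengths are in m, angles in rad, forces in N, time in s.
With the tool pointing down it reaches from about 0.425 to 0.95 m from the base axis. Payload 16.7 kg.
Tool frame: the origin (TCP) lies at the very end of the fingers, on their centre line; the grasp point (between the pads) lies 19 mm behind it; z points along the fingers, y is the line along which they close (so a half turn about z gives the same grasp; the last joint's range is limited). The gripper opens to 94 mm and grips with 3 to 60 N. Pads are 16 mm wide; open, the fingers measure 119 mm over their backs; the gripper's body (75 mm by 177 mm) begins 78 mm behind the grasp point.
Start: joints at [-1.337, 0.426, 0.074, 1.606, -0.034, 1.111, -0.067], TCP at [0.252, 0.626, 0.205] pointing down, gripper open.
Joint ranges: [-2.85, 2.85], [-0.5, 2.14], [-1.23, 1.37], [0.21, 2.46], [-1.02, 4.16], [0.16, 2.05], [-2.73, 2.73]. Speed limits (rad/s): [1.89, 1.89, 2.39, 2.39, 3.01, 3.01, 3.01].

INTERFACE

Orientations are given as [roll, pitch, yaw] about the fixed x, y, z axes, in that order (R = Rz(yaw) Ry(pitch) Rx(roll)).
In Python, from bench import env, hand, solver, get_state, cams, workorder gives the robot as it stands. The module is installed in compiled form; this text tells all that it offers. Calls block until the motion is done:
- env.move_ptp(position, orientation): joint-space move of the TCP to a pose.
- env.move_linear(position, attitude=None, feed=0.15, contact_N=None): straight line of the TCP; attitude=None keeps the orientation; feed is the mean speed in m/s. With contact_N (N) it stops when the force on the tool has changed by that much, and returns True; else False.
- env.move_j(angles): joint-space move.
- hand.grip(opening): finger opening in m; the grip force is fixed at half the most; returns when the fingers have stopped.
- env.hold(seconds).
- solver.ik(position, orientation): joint angles nearest the present ones, or None.
- get_state(): the state.
- cams.capture(name): name is "side" or "top"; returns (picture, depth): 420x560x3 uint8, red, green, blue; 420x560 float32, m along the optical axis (not along the pixel's ray), 0 where there is no reading.
- cams.get_calibration(name): a dict with "camera_matrix" (3x3 intrinsics, pixels), "D" ([k1, k2, p1, p2, k3] as OpenCV has them; the pictures are not rectified), "rvec" (rotation vector, rad) and "tvec" (3), from world to camera coordinates, as OpenCV has them. Camera axes: x right, y down, z forward; pixel columns grow to the right and rows downward; lengths in m; the calibration is good to about 2 mm. A picture is of the moment at which its call begins. get_calibration takes no time and is no camera call.
A pose or a line that the arm cannot do raises env.PlanningError and nothing moves.
- workorder.close_job(): hands the job in; it is judged then, once.
Trained networks look in the newest picture that a camera, given by its name, has taken for a name from the list of things; names that differ only in an ending like _2 or _b are one class to them, and where a whole thing is asked for, a point or a joint stands for the part that bears it (a point fixed in the world has none). Each returns a list of dicts, best first, with "confidence" (0 to 1); they miss things now and then, are a little off and sometimes report something else, mostly with a low value. They report only what shows in the picture. A call takes as long as a camera call. They do not tell look-alikes from the thing itself.
- cams.outline_of(camera, label): "region" (420x560 bool, what is visible of it) and "centre" ([column, row] in pixels, amid what is visible of it).
- cams.tip_of(camera, label): "centre" ([column, row] in pixels: a listed point, or the origin of a listed thing).
The state is a dict: "clock": time; "joints": joint angles; "joint_velocities": joint speeds; "joint_torque": joint torques, N m; "tool_pos": TCP position; "orientation": TCP orientation; "contact_force": force on the tool from outside, world axes, zero at the start; "moment": the same for the moment, N m; "gripper_width": finger opening in m; "gripper_force": force on a finger pad.
Only numpy, scipy, OpenCV 4.12 (cv2) and the standard library are available. Lean on these libraries where they do the work, as an engineer would, in place of code of your own. Each camera call takes 0.05 s, during which the arm holds its last target. There are 200 camera calls.

## Working session

There is one attempt and no reset: what is moved stays moved. The work goes in short steps, each a Python script; the robot and the scene stay as the last script left them, time stands still between calls to the robot, and variables do not carry over. Pictures are saved under pics/ and viewed, at most 10 in all, crops included, and the job is handed in when it is done.

```bash
mkdir -p pics
cat > h.py <<'E'
from bench import env, hand, solver, get_state, cams, workorder
import numpy as np, cv2
def ray(cam,uv,z):
    c=cams.get_calibration(cam); K=np.array(c["camera_matrix"]);D=np.array(c["D"])
    R=cv2.Rodrigues(np.array(c["rvec"],float))[0]; t=np.array(c["tvec"],float).ravel()
    n=cv2.undistortPoints(np.array([[uv]],float),K,D)[0,0]
    o=-R.T@t; d=R.T@np.array([n[0],n[1],1]); return o+d*(z-o[2])/d[2]
E
python3 - <<'E'
from h import *
for c in("top","side"):
    im,d=cams.capture(c); cv2.imwrite(f"pics/{c}0.png",im[:,:,::-1])
    for s in("round","oblong","square","triangle"):
        for l in(f"tile_{s}_top",):
            for r in cams.tip_of(c,l)[:3]: print(c,l,round(r["confidence"],2),np.round(r["centre"]),ray(c,r["centre"],.021).round(4))
        if c=="top":
            for r in cams.outline_of(c,f"coaster_{s}")[:3]: print("   outline",s,round(r["confidence"],2),np.round(r["centre"]),r["region"].sum())
print(get_state())
E
```

```text
top tile_round_top 0.47 [268. 221.] [0.4754 0.0919 0.021 ]
   outline round 0.62 [268. 225.] 511
   outline round 0.41 [160. 227.] 188
   outline round 0.18 [316. 208.] 518
top tile_oblong_top 0.41 [313. 210.] [ 0.5206 -0.0858  0.021 ]
   outline oblong 0.77 [320. 210.] 550
top tile_square_top 0.56 [201. 228.] [0.448 0.354 0.021]
top tile_square_top 0.54 [117. 231.] [0.4396 0.6802 0.021 ]
   outline square 0.9 [117. 236.] 564
   outline square 0.58 [194. 227.] 508
   outline square 0.5 [295. 220.] 50
top tile_triangle_top 0.5 [387. 220.] [ 0.4783 -0.3799  0.021 ]
   outline triangle 0.73 [390. 219.] 137
   outline triangle 0.67 [385. 220.] 518
   outline triangle 0.65 [264. 221.] 151
side tile_oblong_top 0.37 [302. 191.] [ 0.537  -0.1202  0.021 ]
side tile_square_top 0.8 [231. 313.] [0.4165 0.6784 0.021 ]
side tile_square_top 0.5 [270. 255.] [0.4452 0.3589 0.021 ]
side tile_triangle_top 0.49 [335. 172.] [ 0.4672 -0.377   0.021 ]
{'clock': 0.7, 'joints': array([-1.33749427,  0.42607365,  0.07391419,  1.60596823, -0.03414141,
        1.11082754, -0.06712401]), 'joint_velocities': array([ 1.52550775e-05,  4.68160330e-05,  1.02476788e-03, -1.11701049e-03,
        1.50906524e-03, -2.05475299e-03, -6.51953750e-04]), 'joint_torque': array([ 4.24080372e-04, -9.35303664e+01,  3.66302311e+00, -4.54497457e+01,
       -4.89425403e-02,  1.32119958e-02, -6.04727711e-05]), 'tool_pos': array([0.25212803, 0.62611443, 0.20549883]), 'orientation': array([-3.14157050e+00, -6.46246667e-05,  2.75867843e+00]), 'contact_force': array([-0.1335029 , -0.29869299,  0.24064383]), 'moment': array([0.00487454, 0.00514337, 0.03421428]), 'gripper_force': 0.0, 'gripper_width': 0.0944000114943215}
```

View pics/top0.png

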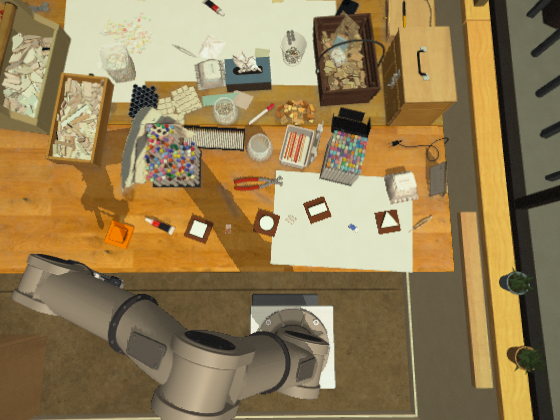

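View pics/side0.png

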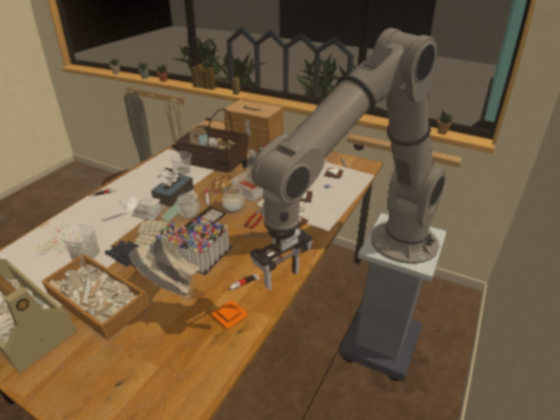

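The top view shows the round tile at about (267,222), the oblong at (317,209), the square at (199,229) and the triangle at (387,221). The orange look-alike is at (118,233). The side view has the arm in the way, so I'll refine the centres from the top picture.

Run:
```python
from h import *
im,d=cams.capture("top")
hsv=cv2.cvtColor(im,cv2.COLOR_RGB2HSV); V=hsv[:,:,2]
tiles=[]
for n,(u,v) in dict(round=(267,222),oblong=(317,209),square=(199,229),triangle=(387,221)).items():
    w=16; c=im[v-w:v+w,u-w:u+w]; g=cv2.cvtColor(c,cv2.COLOR_RGB2GRAY)
    tiles.append(cv2.resize(c,(380,290) if 0 else (290,290),interpolation=cv2.INTER_CUBIC))
    _,l,st,ce=cv2.connectedComponentsWithStats((g>150).astype(np.uint8),connectivity=4)
    k=l[w,w]; p=ce[k]+[u-w,v-w]
    _,l2,st2,ce2=cv2.connectedComponentsWithStats((g<90).astype(np.uint8))
    k2=1+np.argmax(st2[1:,4]); hull=cv2.convexHull(np.argwhere(l2==k2)[:,::-1].astype(np.int32)); m=cv2.moments(hull)
    q=np.array([m['m10']/m['m00']+u-w,m['m01']/m['m00']+v-w])
    print(n,k,st[k],p.round(2),ray("top",p,.021).round(4),"blank",m['m00'],q.round(2),ray("top",q,.012).round(4))
cv2.imwrite("pics/crops.png",np.vstack([np.hstack(tiles[:2]),np.hstack(tiles[2:])])[:,:,::-1])
c=cams.get_calibration("top");print(-cv2.Rodrigues(c["rvec"])[0].T@np.ravel(c["tvec"]))
for p in [(.475,.1),(.52,-.08)]:
  for y in (0,): print([solver.ik([p[0],p[1],.06],[np.pi,0,a]) for a in (0,1.57,3.14,-1.57)])
```

```text
round 7 [  9  10  14  14 157] [266.21 222.59] [0.4703 0.0993 0.021 ] blank 512.5 [265.68 222.88] [0.4704 0.1015 0.012 ]
oblong 2 [  8  10  18  13 147] [317.36 208.92] [ 0.525  -0.1041  0.021 ] blank 463.0 [316.76 209.55] [ 0.524  -0.1027  0.012 ]
square 3 [  7   7  17  18 199] [197.98 228.68] [0.4465 0.3665 0.021 ] blank 531.0 [198.63 228.32] [0.449  0.3657 0.012 ]
triangle 2 [ 10   7  17  16 146] [388.42 220.99] [ 0.4763 -0.385   0.021 ] blank 356.5 [385.94 222.76] [ 0.4705 -0.3775  0.012 ]
[0.25890032 0.08791548 1.55234415]
[array([-0.96106334,  0.41017527,  0.75876544,  2.18283124, -0.438982  ,
        0.70172382, -1.47186022]), array([-0.78139172,  0.35507932,  0.52667437,  2.17435508, -0.28280722,
        0.67673829, -0.06025457]), array([-0.60581295,  0.32831537,  0.31273884,  2.16508419, -0.16057412,
        0.66936299,  1.38675709]), array([ 0.50212379,  0.51206609, -1.02441862,  2.10428589,  0.59306853,
        0.84661136,  2.26285862])]
[array([-0.78962248,  0.67205867,  1.11660723,  2.10446529, -0.80797024,
        0.8850547 , -0.76232217]), array([-0.59985199,  0.49389954,  0.80091928,  2.09678124, -0.51903667,
        0.75622472,  0.53056575]), array([-0.45671573,  0.43345804,  0.60397059,  2.08995196, -0.36921528,
        0.72210174,  1.95453919]), array([-0.82956558,  0.75067319,  1.20771139,  2.10585221, -0.90049207,
        0.95052906, -2.24608124])]
```

View pics/crops.png

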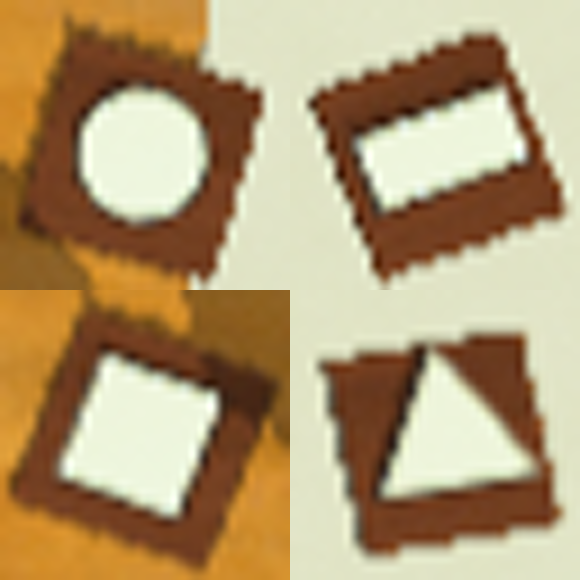

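The crops confirm each shape: round at top left, oblong top right, square bottom left and triangle bottom right. The tile and blank centres agree to within about 3 mm. Next I'll press the round tile.

```bash
cat >> h.py <<'E'
def press(x,y,yaw=np.pi):
    o=[np.pi,0,yaw]
    env.move_ptp([x,y,.12],o)
    env.move_linear([x,y,.030],feed=.12); env.hold(.2)
    f0=get_state()["contact_force"]
    hit=env.move_linear([x,y,.011],feed=.009,contact_N=12)
    s=get_state(); print("hit",hit,"tcp",s["tool_pos"].round(4),"dF",(s["contact_force"]-f0).round(1),"t",s["clock"])
    env.move_linear([x,y,.06],feed=.08)
    print("t",get_state()["clock"])
E
python3 - <<'E'
from h import *
hand.grip(0.0); print(get_state()["clock"],get_state()["gripper_width"])
press(.470,.1)
E
```

```text
2.1667 0.0005789042633405608
hit True tcp [0.47   0.1    0.0152] dF [-1.6  0.3 11.7] t 6.8333
t 7.55
```

Run:
```python
from h import *
env.move_linear([.47,.1,.12],feed=.15)
press(.5245,-.1035)
env.move_linear([.5245,-.1035,.12],feed=.15)
press(.4475,.366)
env.move_linear([.4475,.366,.15],feed=.15)
env.move_ptp([.252,.626,.205],[np.pi,0,2.76])
im,d=cams.capture("top"); cv2.imwrite("pics/top1.png",cv2.resize(im[180:270,100:420],(800,225),interpolation=cv2.INTER_CUBIC)[:,:,::-1]); print(get_state()["clock"])
```

```text
hit True tcp [ 0.5245 -0.1035  0.0152] dF [-2.1  0.3 10.6] t 11.55
t 12.2667
hit True tcp [0.4475 0.366  0.0152] dF [-1.6 -1.7  9.5] t 17.15
t 17.8667
19.9167
```

View pics/top1.png

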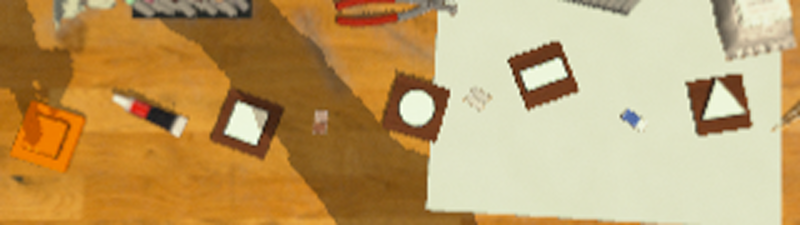

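The picture shows all four blanks, the orange look-alike and the bystanders in place. All three presses ended on the stop at z = 15.2 mm, with about 10–12 N on the tool.

```bash
python3 -c "
from h import *
print(workorder.close_job())"
```

```text
the job is handed in; nothing more can be done
None
```

I pressed the round, oblong and square tiles home against their stops, in that order, and handed the job in at about 20 s; the three-cornered tile and everything else were left alone.

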